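Close up the tea chest

ROBOT

A 7-joint arm with a two-finger parallel gripper is mounted at the origin on the work surface. World frame = base frame: x ahead of the robot, y to its left, z up, the work surface at z = 0. Lengths are in m, angles in rad, forces in N, time in s.
With the tool pointing down it reaches from about 0.425 to 0.95 m from the base axis. Payload 4.7 kg.
Tool frame: the origin (TCP) lies between the finger pads; the fingertips stand 25 mm ahead of it and the grasp point (between the pads) lies 6 mm ahead of it; z points along the fingers, y is the line along which they close (so a half turn about z gives the same grasp; the last joint's range is limited). The gripper opens to 85 mm and grips with 20 to 120 N. Pads are 22 mm wide; open, the fingers measure 114 mm over their backs; the gripper's body (76 mm by 85 mm) begins 54 mm behind the grasp point. The pads swing forward as they close: fully open they stand 13 mm farther back than shut.
Start: joints at [-1.184, 0.469, -0.049, 1.532, 0.024, 1.141, -0.082], TCP at [0.273, 0.618, 0.224] pointing down, gripper open.
Joint ranges: [-2.59, 2.59], [-0.33, 1.99], [-1.39, 1.29], [0.1, 2.45], [-1.04, 4.18], [0.21, 1.99], [-2.66, 2.66]. Speed limits (rad/s): [2.57, 2.57, 3.14, 3.14, 3.14, 3.14, 3.14].

INTERFACE

Orientations are given as a 3x3 rotation matrix whose columns are the frame's x, y, z axes.
In Python, from rig import * gives the robot as it stands. Calls block until the motion is done:
- movep(position, orientation): joint-space move of the TCP to a pose.
- move_l(position, attitude=None, feed=0.15, until_force=None): straight line of the TCP; attitude=None keeps the orientation; feed is the mean speed in m/s. With until_force (N) it stops when the force on the tool has changed by that much, and returns True; else False.
- move_joints(angles): joint-space move.
- command_gripper(opening, newtons=None): finger opening in m; newtons is the grip in N (None keeps the last); returns when the fingers have stopped.
- sleep(seconds).
- inverse_kinematics(position, orientation): joint angles nearest the present ones, or None.
- sense(): the state.
- camera(name): name is "side" or "top"; returns (picture, depth): 384x512x3 uint8, red, green, blue; 384x512 float32, m along the optical axis (not along the pixel's ray), 0 where there is no reading.
- camera_params(name): a dict with "K" (3x3 intrinsics, pixels), "position" and "rotation" of the camera in the world. Camera axes: x right, y down, z forward; pixel columns grow to the right and rows downward; lengths in m; the calibration is good to about 2 mm. A picture is of the moment at which its call begins. camera_params takes no time and is no camera call.
A pose or a line that the arm cannot do raises Unreachable and nothing moves.
- finish_job(): hands the job in; it is judged then, once.
The state is a dict: "time_s": time; "joint_pos": joint angles; "qd": joint speeds; "joint_efforts": joint torques, N m; "position": TCP position; "tcp_rot": TCP orientation; "wrist_force": force on the tool from outside, world axes, zero at the start; "ft_torque": the same for the moment, N m; "finger_gap": finger opening in m; "gripper_force": force on a finger pad.
Only numpy, scipy, OpenCV 4.12 (cv2) and the standard library are available. Lean on these libraries where they do the work, as an engineer would, in place of code of your own. Each camera call takes 0.05 s, during which the arm holds its last target. There are 200 camera calls.

TASK

Close up the tea chest on the kitchen counter: with your fingertips push both of its drawers fully home and swing its lid all the way down, easing the lid down rather than swatting or slamming it. Only push: do not swing the lid further open, and do not pick up or shift the crockery and other loose things around and inside the chest.

Things in the scene. Friction and masses are not known exactly. Their poses are not given: they have to be found in the camera images.
- chest: Pale wooden tea chest fixed to the counter, 170 deep (its x) x 300 wide (its y) x 110 high without its lid. Origin: centre of its underside, on the counter; x points from its drawer side to its hinge side, away from the robot (turned up to 0.35 rad either way), y to the robot's left, z up. Two drawers side by side below; above them a shallow open tray (floor 86 mm up) under the lid.
- drawer_left (a joint): How far the left (+y) drawer stands out of the chest towards the robot, in m: 0 is fully home, about 0.09 its stop. It slides along the chest's x on dry runners: about 2 N plus 6 N per m/s moves it and it stays where left.
- drawer_right (a joint): The same for the right (-y) drawer.
- drawer_left_front (a point): Point on the outer face of the left drawer's brown front, at the middle of its width, 60 mm above the counter; moves with the drawer. The front is flat and handleless (a painted-on black grip mark only), 144 wide, from 6 to 76 mm above the counter, 12 thick; its outer face stands 97 mm from the chest's origin along -x when home. Push it towards the chest's +x.
- drawer_right_front (a point): The same point on the right drawer's front.
- lid (a joint): Angle of the lid in rad: 0 is shut (level on the rim), grows as its robot-side edge rises; stop at 1.5. A stiff hinge (about 0.45 N m, lid 0.3 kg) holds it at whatever angle it is left, so it must be pushed all the way down.
- lid_edge (a point): Middle of the lid's free edge, on its upper (outer) face; moves with the lid. The lid is a flat brown panel, handleless, 180 from hinge to free edge x 304 wide x 10 thick.
- lid_hinge (a point): Middle of the lid's hinge line, at chest x = +85 mm, z = 110 mm: the far top edge of the chest. The line runs along the chest's y. The lid's underside lies in the plane through this line, its outer face 10 mm beyond.
- tin: Loose flat copper tin, 54 diameter x 20 high, lying in the right half of the chest's tray; below the rim, so the lid shuts over it. Origin: centre of its underside.
- mug: Loose blue mug, 80 diameter x 92 high, beside and in front of the chest. Origin: centre of its underside.
- jar: Loose jar with steel cap, 72 diameter x 105 high, beside and in front of the chest on the other side from the mug (the two may swap). Origin: centre of its underside.
- spoon: Loose metal spoon, 140 long, lying across in front of the drawers on the counter. Origin: underside, near mid-length; x along its length.
- bottle: Loose amber bottle, 66 diameter x 210 high, close beside the chest (left or right). Origin: centre of its underside.
- tumbler: Loose green tumbler, 70 diameter x 100 high, close beside the chest, across from the bottle. Origin: centre of its underside.

How it is judged:
At the end, for the whole second after the job is handed in: Both drawers are within 4 mm of fully home, the lid is within 0.04 rad of shut, and every loose thing is at rest within 30 mm of where it began (value of joint each of drawer_left, drawer_right below 0.004 m and value of joint lid below 0.04 rad and distance of each of tin, mug, jar, spoon, bottle, tumbler from where it was at the start of the episode below 0.03 m and linear speed of each of tin, mug, jar, spoon, bottle, tumbler below 0.02 m/s); the robot touches nothing.
It fails at once if the lid is swatted or slammed (faster than 3 rad/s) (velocity of joint lid below -3 rad/s).
It fails at once if the lid is swung further open (past 1.3 rad) (value of joint lid above 1.3 rad).
It fails at once if the tin, mug, jar, spoon, bottle or tumbler is lifted, carried or shifted by more than 30 mm (distance of any of tin, mug, jar, spoon, bottle, tumbler from where it was at the start of the episode above 0.03 m).
It also fails if it takes over 56 s, if anything falls off the work surface, if the arm or the gripper's body presses on something with over 40 N, if the wrist force passes 120 N, or if a joint passes its speed limit or range.

## Working session

There is one attempt and no reset: what is moved stays moved. The work goes in short steps, each a Python script; the robot and the scene stay as the last script left them, time stands still between calls to the robot, and variables do not carry over. Pictures are saved under pics/ and viewed, at most 10 in all, crops included, and the job is handed in when it is done.

```bash
mkdir -p pics; python3 - <<'E'
from rig import *
import numpy as np,cv2
for n in("top","side"):
    p,d=camera(n);cv2.imwrite(f"pics/{n}0.png",p[:,:,::-1]);np.savez(f"{n}0.npz",p=p,d=d)
    c=camera_params(n);print(n,{k:np.round(v,3).tolist() for k,v in c.items()})
print(sense()["time_s"])
E
```

```text
top {'K': [[423.355, 0.0, 264.449], [0.0, 423.355, 193.312], [0.0, 0.0, 1.0]], 'position': [0.419, 0.028, 1.104], 'rotation': [[0.006, -0.991, 0.132], [-1.0, -0.004, 0.02], [-0.019, -0.132, -0.991]]}
side {'K': [[354.464, 0.0, 261.627], [0.0, 354.464, 189.594], [0.0, 0.0, 1.0]], 'position': [0.194, -0.447, 0.796], 'rotation': [[0.787, -0.463, 0.408], [-0.617, -0.595, 0.516], [0.004, -0.658, -0.753]]}
0.1
```

View pics/top0.png

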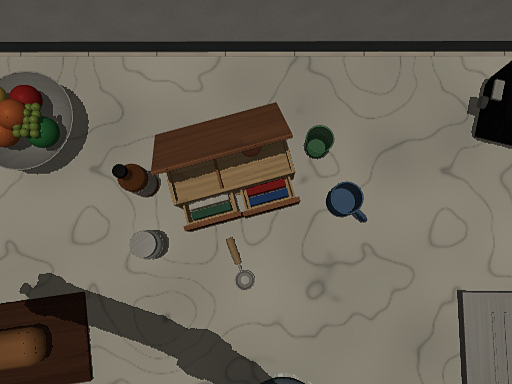

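View pics/side0.png

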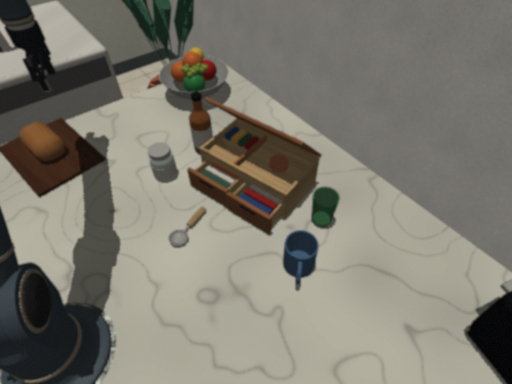

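The top view shows the lid (152–292, 103–172) open, the left drawer front around (213,220) and the right around (272,207). The spoon is at (240,265), jar (148,243), bottle (130,180), tumbler (318,141) and mug (345,200). The side view agrees. Next I'll take measurements from the depth.

```bash
cat >h.py <<'E'
import numpy as np,cv2
from rig import *
def cloud(n,d):
    c=camera_params(n);K=c["K"];v,u=np.mgrid[:384,:512]
    r=np.stack([(u-K[0][2])/K[0][0],(v-K[1][2])/K[1][1],np.ones(u.shape)],-1)*d[...,None]
    return r@np.array(c["rotation"]).T+np.array(c["position"])
def brown(p):
    h=cv2.cvtColor(p,cv2.COLOR_RGB2HSV);return (h[...,0]<14)&(h[...,1]>115)&(h[...,2]>40)
E
python3 - <<'E'
from h import *
z=np.load("top0.npz");p,d=z["p"],z["d"];P=cloud("top",d);b=brown(p)
def box(m,x0,x1,y0,y1):
    o=np.zeros_like(m);o[y0:y1,x0:x1]=m[y0:y1,x0:x1];return o
lid=box(b,145,300,95,180)&(P[...,2]>.125)
L=P[lid];c=L.mean(0);n=np.linalg.svd(L-c)[2][2];
for _ in range(3):
    k=abs((L-c)@n)<.004;L=L[k];c=L.mean(0);n=np.linalg.svd(L-c)[2][2]
n*=np.sign(n[2]);print("lid",len(L),c,n,"yaw",np.arctan2(-n[1],-n[0]),"ang",np.arccos(n[2]),"rng",L.min(0),L.max(0))
# front drawers tops
for nm,x0,x1,y0,y1 in(("L",180,243,205,235),("R",243,303,192,220)):
    m=box(b,x0,x1,y0,y1)&(abs(P[...,2]-.076)<.006);q=P[m]
    r=cv2.minAreaRect((q[:,:2]*1000).astype(np.float32));print(nm,len(q),r,np.median(q[:,2]),cv2.boxPoints(r).round().tolist())
for nm,x0,x1,y0,y1,zt in(("jar",128,172,228,262,.105),("mug",322,368,178,225,.092),("tumb",302,336,122,160,.1),("bottle",108,162,160,198,.21),("spoon",222,258,232,292,0.01)):
    m=box(P[...,2]>(.006 if nm=="spoon" else .04),x0,x1,y0,y1);q=P[m]
    print(nm,len(q),q.min(0).round(3),q.max(0).round(3))
# raw rows for lid top edge and drawer front edge columns
for u in(200,225,260,285):
    print(u,[(v,*P[v,u].round(3),int(b[v,u])) for v in range(192,232,2)])
E
```

```text
lid 877 [0.66297161 0.1482493  0.1973017 ] [0.72401144 0.20293519 0.65926075] yaw -2.868312462241389 ang 0.8509611462723784 rng [0.61267419 0.00142268 0.17925989] [0.71376884 0.29394061 0.21621835]
L 274 ((488.29791259765625, 175.118896484375), (11.814489364624023, 141.85531616210938), 15.80950927734375) 0.07579569412472797 [[463.0, 242.0], [502.0, 105.0], [513.0, 108.0], [475.0, 245.0]]
R 273 ((523.7808227539062, 31.730693817138672), (11.912135124206543, 142.0360107421875), 16.014284133911133) 0.07569046694675174 [[498.0, 98.0], [538.0, -38.0], [549.0, -35.0], [510.0, 102.0]]
jar 833 [0.394 0.028 0.041] [0.466 0.365 1.104]
mug 482 [ 0.419 -0.202  0.041] [0.582 0.028 1.104]
tumb 452 [ 0.419 -0.118  0.04 ] [0.722 0.028 1.104]
bottle 1157 [0.419 0.028 0.04 ] [0.618 0.393 1.104]
spoon 412 [0.318 0.028 0.006] [0.448 0.147 1.104]
200 [(192, np.float64(0.557), np.float64(0.205), np.float64(0.085), 0), (194, np.float64(0.552), np.float64(0.205), np.float64(0.086), 0), (196, np.float64(0.545), np.float64(0.201), np.float64(0.107), 0), (198, np.float64(0.54), np.float64(0.202), np.float64(0.1
[... 4415 characters left out ...]
p.float64(0.001), 0), (212, np.float64(0.517), np.float64(-0.004), np.float64(-0.002), 0), (214, np.float64(0.512), np.float64(-0.004), np.float64(-0.001), 0), (216, np.float64(0.506), np.float64(-0.004), np.float64(-0.001), 0), (218, np.float64(0.501), np.float64(-0.004), np.float64(-0.001), 0), (220, np.float64(0.496), np.float64(-0.004), np.float64(-0.001), 0), (222, np.float64(0.491), np.float64(-0.004), np.float64(0.0), 0), (224, np.float64(0.485), np.float64(-0.004), np.float64(-0.001), 0), (226, np.float64(0.48), np.float64(-0.004), np.float64(-0.0), 0), (228, np.float64(0.475), np.float64(-0.004), np.float64(0.001), 0), (230, np.float64(0.47), np.float64(-0.004), np.float64(0.0), 0)]
```

```bash
python3 - <<'E'
from h import *
z=np.load("top0.npz");p,d=z["p"],z["d"];P=cloud("top",d)
t=.276;ex=np.array([np.cos(t),np.sin(t),0]);ey=np.array([-ex[1],ex[0],0])
ok=d>0
X=P@ex;Y=P@ey+.0397;Z=P[...,2]
# profile along chest x at several y
for y in(-.12,-.04,.04,.12):
    m=ok&(abs(Y-y)<.004)&(X>.5)&(X<.85);i=np.argsort(X[m]);print(y,[(round(a,3),round(b,3)) for a,b in zip(X[m][i][::3],Z[m][i][::3])])
m=ok&(abs(Y)<.14)&(Z>.15)&(X>.55)&(X<.8)
q=np.c_[X[m],Y[m],Z[m]];c=q.mean(0);n=np.linalg.svd(q-c)[2][2];n*=np.sign(n[2]);r=(q-c)@n;print(len(q),c,n,r.std(),"ang",np.arctan2(n[0],n[2]))
m=ok&(abs(Y)<.2)&(Z>.13)&(X>.55)&(X<.8);print("lid Y",np.percentile(Y[m],[0.5,99.5]))
m=ok&(abs(Z-.109)<.005)&(abs(Y)<.13)&(X>.5)&(X<.64);print("front rim",np.percentile(X[m],[2,10,50,90,98]))
for nm,x0,x1,y0,y1 in(("jar",128,172,228,262),("mug",322,368,178,225),("tumb",302,336,122,160),("bottle",108,162,160,198),("spoon",222,258,232,292)):
    g=np.zeros_like(ok);g[y0:y1,x0:x1]=1;g&=ok&(Z>(.006 if nm=="spoon" else .03));print(nm,*[(round(a[g].min(),3),round(a[g].max(),3)) for a in(P[...,0],P[...,1],X,Y,Z)])
E
```

```text
-0.12 [(np.float64(0.5), np.float64(0.001)), (np.float64(0.503), np.float64(-0.002)), (np.float64(0.505), np.float64(-0.001)), (np.float64(0.507), np.float64(0.012)), (np.float64(0.507), np.float64(0.039)), (np.float64(0.507), np.float64(0.057)), (np.float64(0.507), np.float64(0.079)), (np.float64(0.51), np.float64(0.075)), (np.float64(0.512), np.float64(0.073)), (np.float64(0.515), np.float64(0.073)), (np.float64(0.516), np.float64(0.078)), (np.float64(0.52), np.float64(0.064)), (np.float64(0.523), np.float64(0.061)), (np.float64(0.53), np.float64(0.019)), (np.float64(0.531), np.float64(0.033)), (np.float64(0.531), np.float64(0.042)), (np.float64(0.534), np.float64(0.049)), (np.float64(0.536), np.float64(0.054)), (np.float64(0.54), np.float64(0.052)), (np.float64(0.542), np.float64(0.053)), (np.float64(0.545), np.float64(0.051)), (np.float64(0.547), np.float64(0.053)), (np.float64(0.55), np.float64(0.054)), (np.float64(0.557), np.float64(0.021)), (np.float64(0.557), np.float64(0.024)), (np.float64(0.558), np.float64(0.052)), (np.float64(0.561), np.float64(0.052)), (np.float64(0.563)
[... 21911 characters left out ...]
.float64(0.522)) (np.float64(-0.292), np.float64(-0.212)) (np.float64(0.03), np.float64(0.097))
tumb (np.float64(0.653), np.float64(0.722)) (np.float64(-0.118), np.float64(-0.052)) (np.float64(0.603), np.float64(0.672)) (np.float64(-0.264), np.float64(-0.195)) (np.float64(0.03), np.float64(0.104))
bottle (np.float64(0.553), np.float64(0.618)) (np.float64(0.258), np.float64(0.393)) (np.float64(0.624), np.float64(0.695)) (np.float64(0.129), np.float64(0.259)) (np.float64(0.032), np.float64(0.252))
spoon (np.float64(0.318), np.float64(0.448)) (np.float64(0.074), np.float64(0.147)) (np.float64(0.332), np.float64(0.47)) (np.float64(0.016), np.float64(0.066)) (np.float64(0.006), np.float64(0.026))
```

The chest yaw is 0.276. The drawers stand out about 50 mm (left) and 55 mm (right), and the lid is at about 0.81 rad. I'll push the drawers first.

```bash
cat >>h.py <<'E'
t=.276;ex=np.array([np.cos(t),np.sin(t),0]);ey=np.array([-ex[1],ex[0],0]);ez=np.array([0,0,1.])
R=np.c_[ex,-ey,-ez]
def W(X,Y,ztip): return X*ex+(Y-.0397)*ey+(ztip+.025)*ez   # fingertip, shut
def XY(p): return (p@ex).round(4),(p@ey+.0397).round(4),round(p[2]-.025,4)
E
python3 - <<'E'
from h import *
s=sense();print(s["tcp_rot"].round(2) if hasattr(s["tcp_rot"],"round") else s["tcp_rot"])
command_gripper(0.0)
p=np.array(sense()["position"]);move_l(p+[0,0,.1],feed=.2)
for Y in(.074,-.074):
    movep(W(.475,Y,.2),R);move_l(W(.475,Y,.05),feed=.15)
    f=move_l(W(.57,Y,.05),feed=.05,until_force=14)
    s=sense();print(Y,f,XY(np.array(s["position"])),np.round(s["wrist_force"],1),s["time_s"])
    move_l(W(.48,Y,.05),feed=.15);move_l(W(.475,Y,.2),feed=.2)
p,d=camera("top");cv2.imwrite("pics/top1.png",p[:,:,::-1]);P=cloud("top",d);print(sense()["time_s"])
E
```

```text
[[-0.91  0.4  -0.  ]
 [ 0.4   0.91 -0.  ]
 [-0.   -0.   -1.  ]]
0.074 True (np.float64(0.5634), np.float64(0.0739), np.float64(0.0491)) [ 0.8 -1.4  0. ] 6.1833
-0.074 True (np.float64(0.5631), np.float64(-0.0739), np.float64(0.0492)) [ 0.2 -0.2 -0.6] 11.275
12.925
```

View pics/top1.png

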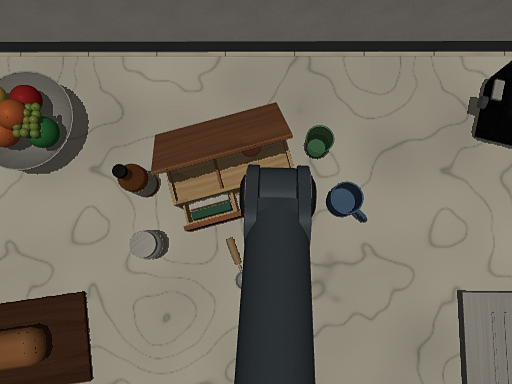

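The left drawer, front at about (213,222), hasn't moved at all. The arm hides the right one. I need to see why.

```bash
python3 - <<'E'
from h import *
s=sense();print(s["finger_gap"],XY(np.array(s["position"])),np.round(s["tcp_rot"],2).tolist())
p,d=camera("side");P=cloud("side",d)
cv2.imwrite("pics/side1.png",cv2.resize(p[60:300,120:400],None,fx=2.5,fy=2.5)[:,:,::-1])
# gripper lowest points: near tool axis
q=P[d>0];x=q@ex;y=q@ey+.0397
m=(abs(x-.475)<.05)&(abs(y+.074)<.07)&(q[:,2]>.08);print(np.percentile(q[m][:,2],[0,1,5,25,50]) if m.any() else None)
i=np.argsort(q[m][:,2])[:15];print(np.c_[x[m],y[m],q[m][:,2]][i].round(3))
p,d=camera("top");P=cloud("top",d);X=P@ex;Y=P@ey+.0397
for a,b in((.03,.12),(-.13,-.12)):
  m=(d>0)&(abs(P[...,2]-.076)<.004)&(Y>a)&(Y<b)&(X>.48)&(X<.575);print(np.percentile(X[m],[2,50,98]) if m.any() else None)
E
```

```text
1.986356839885624e-05 (np.float64(0.4742), np.float64(-0.0737), np.float64(0.1987)) [[0.96, 0.27, -0.01], [0.27, -0.96, -0.0], [-0.01, -0.0, -1.0]]
[0.23202521 0.2522409  0.29394591 0.39071274 0.47308544]
[[ 0.468 -0.082  0.232]
 [ 0.464 -0.068  0.233]
 [ 0.465 -0.082  0.234]
 [ 0.463 -0.075  0.235]
 [ 0.464 -0.072  0.235]
 [ 0.468 -0.083  0.236]
 [ 0.462 -0.081  0.236]
 [ 0.463 -0.078  0.236]
 [ 0.48  -0.087  0.238]
 [ 0.465 -0.082  0.238]
 [ 0.462 -0.07   0.239]
 [ 0.467 -0.086  0.239]
 [ 0.463 -0.081  0.239]
 [ 0.464 -0.078  0.239]
 [ 0.467 -0.083  0.239]]
[0.51179542 0.51736817 0.5235704 ]
None
```

View pics/side1.png

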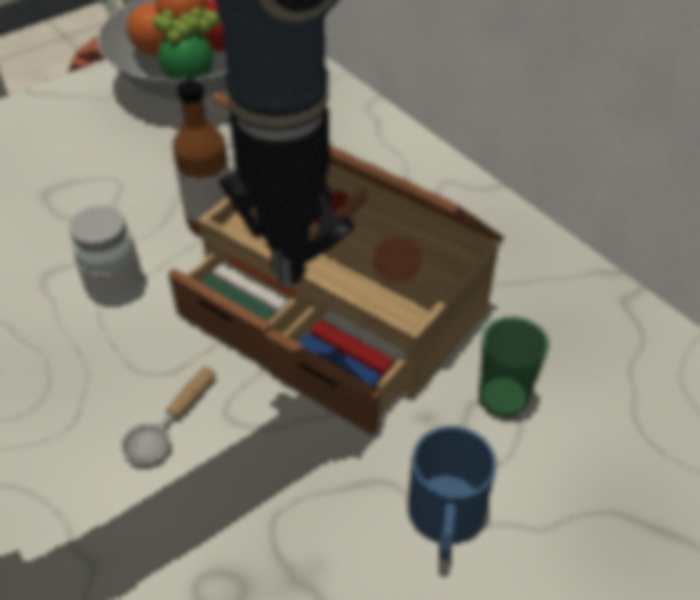

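The side view shows the shut fingertips at roughly (285,275), hanging about 30 mm higher than I assumed, so they passed over the drawer fronts and stopped on the chest face. I'll measure the real tip length by touching bare counter.

```bash
python3 - <<'E'
from h import *
Y=-.09
move_l(W(.44,Y,.2),feed=.2);move_l(W(.44,Y,.03),feed=.2)
f=move_l(W(.44,Y,-.045),feed=.03,until_force=4)
s=sense();print(f,s["position"],np.round(s["wrist_force"],1),s["time_s"])
move_l(W(.44,Y,.06),feed=.15)
for a in(.3,.5,.7):
    Ra=np.c_[np.cos(a)*ex+np.sin(a)*ez,-ey,np.sin(a)*ex-np.cos(a)*ez]
    for Yd in(.074,-.074):
        print(a,Yd,[inverse_kinematics(X*ex+(Yd-.0397)*ey+.05*ez,Ra) is not None for X in(.44,.46,.48,.52,.56)])
E
```

```text
True [ 0.45867802 -0.00489044 -0.00740234] [-0.7  0.3  6.6] 16.2
0.3 0.074 [True, True, True, True, True]
0.3 -0.074 [True, True, True, True, True]
0.5 0.074 [False, False, False, True, False]
0.5 -0.074 [False, False, False, False, False]
0.7 0.074 [False, False, False, False, True]
0.7 -0.074 [False, False, False, False, True]
```

The tip is actually about 7 mm behind the reported TCP. I'll redo the drawers with that correction, tilting the tool slightly to keep the gripper body clear of the rim.

```bash
cat >>h.py <<'E'
LT=-.0074
def Ra(a): return np.c_[np.cos(a)*ex+np.sin(a)*ez,-ey,np.sin(a)*ex-np.cos(a)*ez]
def W(X,Y,z,a=0.): return X*ex+(Y-.0397)*ey+z*ez-LT*Ra(a)[:,2]
def XY(p,a=0.):
    p=np.array(p)+LT*Ra(a)[:,2];return (p@ex).round(4),(p@ey+.0397).round(4),p[2].round(4)
E
python3 - <<'E'
from h import *
a=.3
for Y in(-.074,.074):
    movep(W(.475,Y,.14,a),Ra(a));move_l(W(.475,Y,.05,a),feed=.15)
    f=move_l(W(.57,Y,.05,a),feed=.05,until_force=14)
    s=sense();print(Y,f,XY(s["position"],a),np.round(s["wrist_force"],1),s["time_s"])
    move_l(W(.49,Y,.05,a),feed=.15);move_l(W(.475,Y,.14,a),feed=.2)
move_l(W(.475,.074,.3,a),feed=.25)
p,d=camera("top");cv2.imwrite("pics/top2.png",p[:,:,::-1]);P=cloud("top",d);X=P@ex;Y=P@ey+.0397
p,d=camera("side");cv2.imwrite("pics/side2.png",cv2.resize(p[60:300,120:400],None,fx=2.5,fy=2.5)[:,:,::-1])
P2=cloud("side",d);
for P in(P,P2):
  X=P@ex;Y=P@ey+.0397
  for u,v in((.02,.12),(-.13,-.02)):
    m=(abs(P[...,2]-.074)<.006)&(Y>u)&(Y<v)&(X>.48)&(X<.58);print(m.sum(),np.percentile(X[m],[2,10,50,98]) if m.any() else None)
print(sense()["time_s"])
E
```

```text
-0.074 True (np.float64(0.5531), np.float64(-0.0739), np.float64(0.0489)) [ 0.6 -0.3 -1.2] 19.4917Traceback (most recent call last):
  File "<stdin>", line 4, in <module>
rig.Unreachable: the arm cannot follow that straight line within its joint ranges
```

```bash
python3 - <<'E'
from h import *
Y=.074
for a in(.2,.1):
  try:
    movep(W(.485,Y,.14,a),Ra(a));move_l(W(.485,Y,.05,a),feed=.15);break
  except Unreachable as e: print(a,e)
f=move_l(W(.57,Y,.05,a),feed=.05,until_force=14)
s=sense();print(Y,a,f,XY(s["position"],a),np.round(s["wrist_force"],1),s["time_s"])
move_l(W(.50,Y,.05,a),feed=.15);move_l(W(.49,Y,.2,a),feed=.2)
p,d=camera("top");P=cloud("top",d)
p,d=camera("side");cv2.imwrite("pics/side2.png",cv2.resize(p[60:300,120:400],None,fx=2.5,fy=2.5)[:,:,::-1])
P2=cloud("side",d);
for P in(P,P2):
  X=P@ex;Y=P@ey+.0397
  for u,v in((.02,.12),(-.13,-.02)):
    m=(abs(P[...,2]-.065)<.015)&(Y>u)&(Y<v)&(X>.48)&(X<.58);print(m.sum(),np.percentile(X[m],[2,10,50,98]) if m.any() else None)
print(sense()["time_s"])
E
```

```text
0.074 0.2 True (np.float64(0.5528), np.float64(0.074), np.float64(0.0488)) [0.3 0.1 0. ] 23.5917
266 [0.56204903 0.5623705  0.5669178  0.57674916]
287 [0.56149094 0.56193813 0.56646737 0.57632071]
250 [0.56065629 0.56127567 0.56280954 0.57443847]
334 [0.56043716 0.56117588 0.56272316 0.57304407]
25.0833
```

View pics/side2.png

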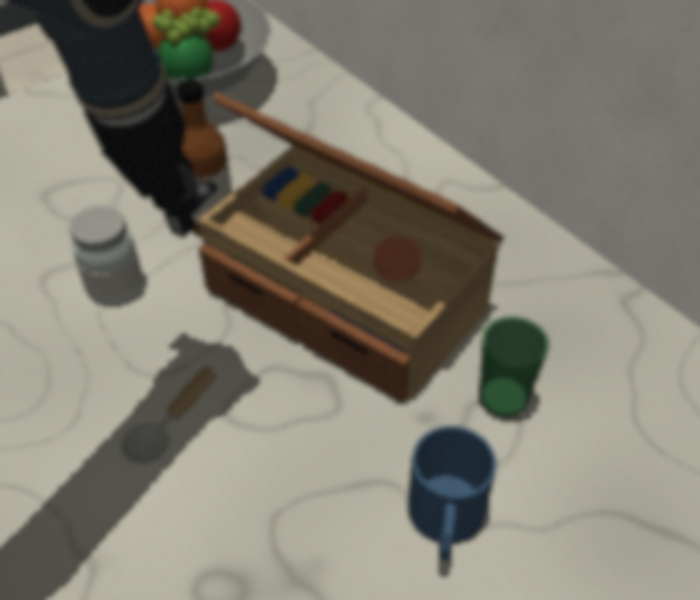

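Both drawer fronts are now flush, at around (250,285) and (355,345). Next, the lid.

```bash
python3 - <<'E'
from h import *
r=.15
def L(th,off=0):
    return W(.744-r*np.cos(th)+(.01+off)*np.sin(th)+.011,0,.110+r*np.sin(th)+(.01+off)*np.cos(th))
move_l(W(.49,.06,.33,.2),feed=.25)
movep(W(.67,0,.33),Ra(0))
move_l(L(.85,.02),feed=.15);f=False
for th in np.arange(.8,.05,-.075):
    f=move_l(L(th),feed=.06,until_force=20)
    if f: print("force at",th,sense()["wrist_force"]);break
if not f:
    f=move_l(L(0,-.012),feed=.04,until_force=14)
s=sense();print(f,XY(s["position"]),np.round(s["wrist_force"],1),s["time_s"])
E
```

```text
True (np.float64(0.606), np.float64(-0.0003), np.float64(0.1205)) [-2.1 -0.5  7.2] 31.5
```

```bash
python3 - <<'E'
from h import *
move_l(W(.606,0,.3),feed=.2);movep(W(.5,-.02,.33),Ra(0))
p,d=camera("top");cv2.imwrite("pics/top3.png",p[:,:,::-1]);Pt=cloud("top",d);p,d=camera("side");Ps=cloud("side",d)
cv2.imwrite("pics/side3.png",p[:,:,::-1])
for P in(Pt,Ps):
  X=P@ex;Y=P@ey+.0397;m=(abs(Y)<.14)&(X>.575)&(X<.735)&(abs(P[...,2]-.125)<.03)
  k=np.polyfit(X[m],P[...,2][m],1);print(m.sum(),k[0],np.polyval(k,[.564,.744]))
  m=(abs(P[...,2]-.06)<.012)&(abs(Y)<.14)&(X>.48)&(X<.575);print(m.sum(),np.percentile(X[m],[5,50]) if m.any() else 0)
print(sense()["time_s"])
E
```

```text
3689 0.0006352550927866077 [0.12027022 0.12038457]
22 [0.56126544 0.56183452]
3901 -0.00023610727034144036 [0.12000467 0.11996217]
436 [0.56065019 0.56215624]
33.175
```

View pics/side3.png

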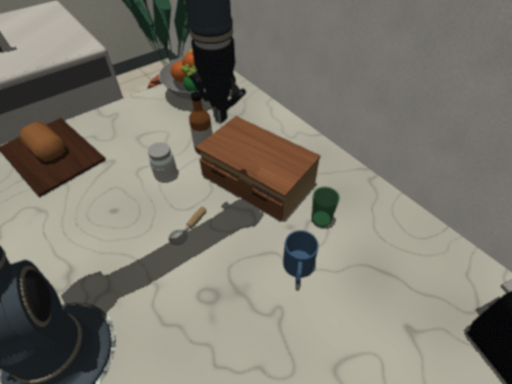

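The lid at (258,155) is level and shut, and both drawers are home. The spoon (188,226), jar (162,160), mug (300,255), tumbler (324,206) and bottle (200,120) are where they started, and the arm is clear.

```bash
python3 -c "
from rig import *
print(finish_job())"
```

```text
the job is handed in; nothing more can be done
None
```

The tea chest is closed and the job handed in: the last camera check showed both drawers home, the lid level and shut, and the loose things outside the chest unmoved; no verdict came back.

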